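Snap the retaining ring into the spindle groove

ROBOT

A 6-joint arm with a two-finger parallel gripper is mounted at the origin on a cart in front of the work surface, level with it; the furniture and walls round the work are solid. World frame = base frame: x ahead of the robot, y to its left, z up, the work surface at z = 0. Lengths are in mm, angles in rad, forces in N, time in s.
With the tool pointing down it reaches from about 350 to 775 mm from the base axis. Payload 7.3 kg.
Tool frame: the origin (TCP) lies on the centre line of the jaws, within the pads' length; the fingertips stand finger_overhang ahead of it and the grasp point (between the pads) lies 8 mm behind it (finger_overhang is the distance from the TCP to the fingertips, in mm); z points along the fingers, y is the line along which they close (so a half turn about z gives the same grasp; the last joint's range is limited). The gripper opens to 92 mm and grips with 3 to 60 N. Pads are 19 mm wide; open, the fingers measure 130 mm over their backs; the gripper's body (75 mm by 190 mm) begins 47 mm behind the grasp point.
Start: joints at [-1.377, 0.342, 1.524, -0, 1.275, -0.146], TCP at [175.004, -494.992, 237.741] pointing down, gripper open.
Joint ranges: [-2.53, 2.53], [-0.77, 2.02], [0.04, 2.7], [-1, 4.14], [0.28, 2.66], [-3.11, 3.11]. Speed limits (rad/s): [2.57, 2.57, 3.14, 3.14, 3.14, 3.14].

INTERFACE

Orientations are given as [roll, pitch, yaw] about the fixed x, y, z axes, in that order (R = Rz(yaw) Ry(pitch) Rx(roll)).
In Python, from plant import get_obs, capture, close_job, finger_overhang gives the robot as it stands.
- The arm moves only by the shell command python3 -m inch 'ROWS'. ROWS is JSON, one flat list of numbers, 7 for each row, row after row: the turn, a rotation vector about the tool's x, y, z scaled (see below), then the shift along the tool's x, y, z scaled (see below), then the closure, from -1 (fully open) to 1 (shut). In form: [ax, ay, az, tx, ty, tz, gripper, ax, ay, az, tx, ty, tz, gripper, ...]. A call has 1 to 10 rows; each row shifts and turns the commanded pose from where the row before left it, along the tool's axes as they then stand; what a row does not reach is not made up. The controller multiplies each number of a shift by 0.8 m and each number of a turn by 1.5 rad. A row lasts 1/12 s, in which the tool goes at most 41.7 mm and 7.16 degrees, less where a joint would pass 70% of its speed; a pose out of reach is approached as far as the arm can. A call with a number of a shift or a turn outside -1 to 1 is refused whole. A call with a gripper value outside its range is refused whole. The fingers move at their own pace and stop on an object; the grip force is fixed at half the most. Time passes only in rows, so rows that do not move let the fingers close. It gives the time, the measured TCP pose, the force, the opening and the grip force at its end, in the units of the state.
- get_obs(): the state, without advancing time (a new reading comes with each control period).
- capture(name): name is "side" or "top" or "wrist"; returns a dict with "image" (420x560x3 uint8, red, green, blue), "mtx" (3x3 intrinsics, pixels), "pose" (4x4, takes a point from camera to world coordinates). Camera axes: x right, y up, looking along -z (the intrinsics and any distortion apply to the point x, -y, -z); pixel columns grow to the right and rows downward; lengths in mm; the calibration is good to about 2 mm. A picture is of the moment at which its call begins. There is no depth.
- close_job(): hands the job in; it is judged then, once.
The state is a dict: "time": time; "joint_positions": joint angles; "dq": joint speeds; "tau": joint torques, N m; "tool_pos": TCP position; "tcp_rot": TCP orientation; "contact_force": force on the tool from outside, world axes, zero at the start; "moment": the same for the moment, N m; "grip_width": finger opening in mm; "finger_force": force on a finger pad.
Only numpy, scipy, OpenCV 4.12 (cv2) and the standard library are available. Lean on these libraries where they do the work, as an engineer would, in place of code of your own. Each camera call takes 0.05 s, during which the arm holds its last target. There are 200 camera calls.

TASK

Lock the pulley onto its spindle with the loose spring retaining ring: squeeze the ring's two upright crossed ears to spread it, carry it spread over the spindle's nose, press the sprung pulley down gently with it until the groove is clear, then let go so that the ring contracts into the groove and keeps the pulley down. Never squeeze the ears so far that they nearly meet (that ruins the ring), and never press hard on the pulley.

Things in the scene. Friction and masses are not known exactly. Their poses are not given: they have to be found in the camera images.
- holder: dark steel base plate 80x80x10 mm, fixed on the table; origin under its centre. The spindle stands upright in its middle. How far spindle and pulley stand out of it differs by 14 mm from job to job and is not reported (find it by touch or sight): nose tip 63 to 77 mm above the table, free pulley's face 51 to 66 mm above the table
- holder_axis (a point): point on the spindle's upright axis, at the plate's top (10 mm above the table). The spindle, bright steel: on top a tapered nose (23 to 35 mm dia, 6 mm high), below it the land (35 mm dia, 5 mm high), below that the groove (27 mm dia, 10 mm high), covered by the free pulley but for its top 0.5 mm
- pulley (a joint): travel (m) of the aluminium pulley (60 mm dia; 49 mm hub with flat face on top, round the shaft) down the spindle against its spring: 0 free, 0.0095 stop; about 2 N at 0, 5 N before the stop. Free, it keeps a ring lying on its face out of the groove; pressed 0.0045 or more, the ring lies level with the groove. The seated ring keeps it at about 0.0045
- clip_ring (a point): centre of the loose dark steel retaining ring (5 mm thick, 90 g, inner dia 30 mm relaxed), 2.5 mm above its underside; lies flat on the table. x points from the ears through the ring to the hinge barrel (at x +24.5 mm), z up. Both arms open equally, so this stays the ring's middle: spread, it must be on the shaft's axis to pass the land
- ear_a (a point): centre of one upright ear (plate 20 mm long, 3 mm thick, 28 mm high from the ring's underside, dark round eye). The arms cross in front of the ring, so squeezing the ears together from outside spreads it. Relaxed the ears are 58 mm wide over their far ends, centres 33 mm from the ring's centre along its -x
- ear_b (a point): centre of the other ear, mirror image. Spread by 0.30 rad the ears are parallel, 16 mm apart over their outside, 38 mm from the ring's centre along its -x (from 28 to 48 mm); holding them so takes about 14 N
- clip_arm (a joint): opening (rad) of each arm of the ring: 0 relaxed; 0.30 (ears 16 mm over the outside) gives about 2.5 mm clearance all round the 35 mm land; below about 0.20 (29 mm) it hardly passes; above 0.37 (about 7 mm) the ring is ruined. Springs back when let go
Things that resemble listed ones, but are neither listed nor needed, are in the scene too. Leave any turquoise look-alike of the part that bears clip_ring alone.

How it is judged:
By the outcome, as a careful person would: the job done as asked, in the order asked, and still so for the second after the job is handed in, with the robot touching nothing.
It also fails if it takes over 61 s, if anything falls off the work surface, if the arm or the gripper's body presses on something with over 40 N, if the wrist force passes 120 N, or if a joint passes its speed limit or range.

## Working session

There is one attempt and no reset: what is moved stays moved. The work goes in short steps, Python scripts to look and compute and a shell command to move; the robot and the scene stay as the last step left them, time stands still between calls to the robot, and variables do not carry over. Pictures are saved under pics/ and viewed, at most 10 in all, crops included, and the job is handed in when it is done.

```bash
mkdir -p pics; ls; python3 - <<'E'
from plant import *
import cv2
o=get_obs();print(o);print(finger_overhang if not callable(finger_overhang) else finger_overhang())
for n in("top","side"):
    c=capture(n);cv2.imwrite(f"pics/{n}0.png",c["image"][:,:,::-1]);print(c["mtx"],c["pose"],[k for k in c])
E
```

```text
pics
{'time': 0.0, 'joint_positions': array([-1.37699479e+00,  3.42715222e-01,  1.52503362e+00,  1.73867757e-05,
        1.27539328e+00, -1.46004415e-01]), 'dq': array([ 0.00259243, -0.00027421,  0.00077208,  0.00026462,  0.00021981,
       -0.00010092]), 'tau': array([ 4.81965380e-04, -4.31234729e+01, -2.44219548e+01,  7.16570509e-02,
        5.58310084e-02, -1.18503563e-04]), 'tool_pos': array([ 174.93124636, -494.57895933,  237.0430518 ]), 'tcp_rot': array([-3.14006209e+00, -2.41874729e-04,  3.39800695e-01]), 'contact_force': array([-0.34847004, -0.47011394,  0.17208373]), 'moment': array([ 0.01089829, -0.01773128,  0.03280986]), 'finger_force': 0.0, 'grip_width': 91.84734250899018}
11.0
[[492.26852643   0.         273.51980679]
 [  0.         492.26852643 215.391701  ]
 [  0.           0.           1.        ]] [[-1.62860536e-02  9.97728334e-01 -6.53676932e-02  4.98580551e+02]
 [-9.99867212e-01 -1.62141161e-02  1.63089712e-03 -1.04120119e+02]
 [ 5.67312899e-04  6.53855741e-02  9.97859912e-01  8.88401398e+02]
 [ 0.00000000e+00  0.00000000e+00  0.00000000e+00  1.00000000e+00]] ['image', 'mtx', 'pose']
[[509.85851712   0.         269.33290007]
 [  0.         509.85851712 215.19059339]
 [  0.           0.           1.        ]] [[ 9.07878252e-01  2.48872470e-01 -3.37371567e-01  2.67303098e+02]
 [-4.19086963e-01  5.60066328e-01 -7.14627054e-01 -6.83231087e+02]
 [ 1.10994543e-02  7.90182385e-01  6.12771246e-01  5.71198522e+02]
 [ 0.00000000e+00  0.00000000e+00  0.00000000e+00  1.00000000e+00]] ['image', 'mtx', 'pose']
```

View pics/top0.png

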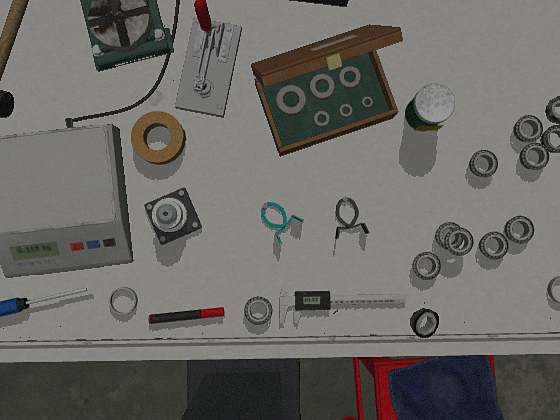

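View pics/side0.png

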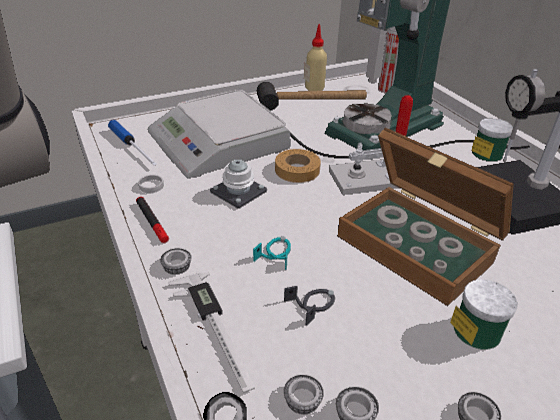

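The top view shows the holder near (172,216), the dark ring near (346,212) with ears near (337,232) and (363,229), and a turquoise look-alike at (273,215). I'll enlarge these.

```bash
python3 - <<'E'
import cv2,numpy as np
t=cv2.imread("pics/top0.png");s=cv2.imread("pics/side0.png")
def c(im,x,y,w,h,f):return cv2.resize(im[y:y+h,x:x+w],None,fx=f,fy=f,interpolation=cv2.INTER_CUBIC)
a=np.hstack([c(t,312,185,66,50,6),c(t,140,185,66,50,6)])
b=np.hstack([c(s,275,275,66,50,6),c(s,205,155,66,50,6)])
cv2.imwrite("pics/crop0.png",np.vstack([a,b]))
E
```

```text
(no output)
```

View pics/crop0.png

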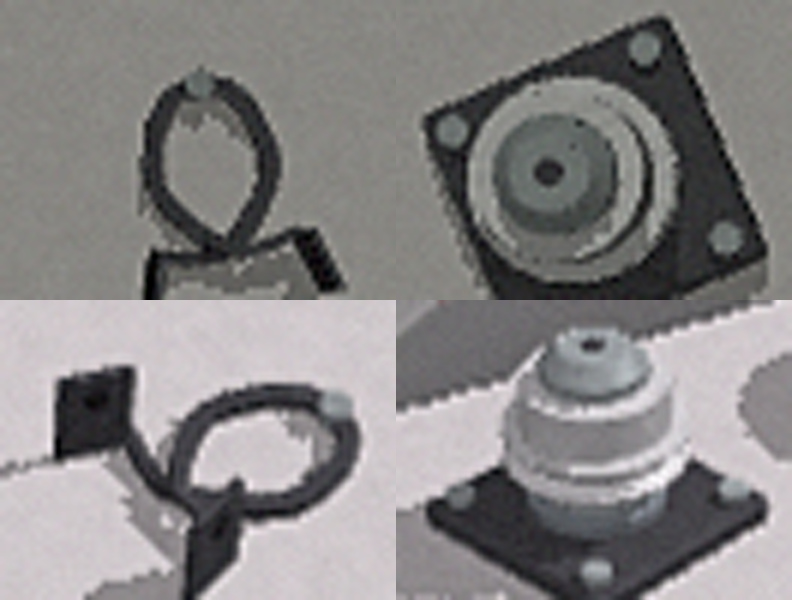

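The crop shows the ring's barrel at top-view (345.7,199.2), the arm crossing at (349,226.3), and the ring middle at (347.2,212.5). The nose hole is at (165.3,213.7) in the top view and (238.2,162.5) in the side view, and the midpoint of two diagonal bolts is at (172.3,215.6) in the top view.

```bash
cat > h.py <<'E'
import numpy as np
from plant import *
def ray(c,u,v):
    d=c["pose"][:3,:3]@(np.linalg.inv(c["mtx"])@[u,v,1]*[1,-1,-1]); return c["pose"][:3,3],d
def atz(c,u,v,z):
    o,d=ray(c,u,v); return o+d*(z-o[2])/d[2]
def tri(*rs):
    A=0;b=0
    for o,d in rs:
        d=d/np.linalg.norm(d);P=np.eye(3)-np.outer(d,d);A=A+P;b=b+P@o
    return np.linalg.solve(A,b)
def proj(c,p):
    q=c["pose"][:3,:3].T@(np.asarray(p)-c["pose"][:3,3])*[1,-1,-1];q=c["mtx"]@q;return q[:2]/q[2]
E
python3 - <<'E'
from h import *
np.set_printoptions(precision=1,suppress=True)
t=capture("top");s=capture("side")
print("nose",tri(ray(t,165.3,213.7),ray(s,238.2,162.5)))
print("plate",atz(t,172.25,215.6,11))
b=atz(t,345.7,199.2,5);x=atz(t,349,226.3,5);print("barrel",b,"cross",x,"ringc",atz(t,347.2,212.5,4))
d=b-x;print(np.arctan2(d[1],d[0]))
print("side barrel",atz(s,275+335/6,275+105/6,6))
E
```

```text
nose [558.9  75.4  65.9]
plate [558.6  75.3  11. ]
barrel [ 583.6 -236.1    5. ] cross [ 534.6 -240.8    5. ] ringc [ 559.6 -238.4    4. ]
0.09492392179545943
side barrel [ 583.5 -235.6    6. ]
```

Triangulation agrees: nose at (559,75.4,66) and ring at (559.5,-238.3) with yaw about 0.095. Next I approach above the ears.

```bash
python3 -m inch '[0,0,0.081,0,0,0,-1, 0,0,0.082,0,0,0,-1, 0,0,0,0.04,-0.024,0.009,-1, 0,0,0,0.04,-0.024,0.009,-1, 0,0,0,0.04,-0.024,0.009,-1, 0,0,0,0.04,-0.024,0.009,-1, 0,0,0,0.04,-0.024,0.009,-1, 0,0,0,0.04,-0.024,0.009,-1, 0,0,0,0.04,-0.024,0.009,-1, 0,0,0,0.04,-0.024,0.009,-1]'; cat >> h.py <<'E'
def delta(x,y,z,yaw):
    o=get_obs();R=__import__("scipy.spatial.transform",fromlist=["Rotation"]).Rotation.from_euler("xyz",o["tcp_rot"])
    print("t",o["time"],"pos",o["tool_pos"],"rot",o["tcp_rot"],"F",o["contact_force"],"w",o["grip_width"],o["finger_force"])
    print("units",R.inv().apply(np.array([x,y,z])-o["tool_pos"])/800,"az",-(yaw-o["tcp_rot"][2])/1.5)
E
python3 -c "
from h import *
delta(521.7,-241.9,150,.095)"
```

```text
time: 1.03
tool_pos: [416.5, -316.3, 179.8]
tcp_rot: [3.142, 0.0, 0.095]
contact_force: [0.8, -1.2, 0.4]
grip_width: 91.6
finger_force: 0.0
t 1.0333 pos [ 416.46150187 -316.32603734  179.75496921] rot [3.14151844e+00 1.86672258e-05 9.52294478e-02] F [ 0.83738813 -1.17772012  0.43840443] w 91.58751492846712 0.0
units [ 0.13979884 -0.08010546  0.03718516] az 0.00015296517789648023
```

```bash
python3 -m inch '[0,0,0,0.035,-0.02,0.009,-1, 0,0,0,0.035,-0.02,0.009,-1, 0,0,0,0.035,-0.02,0.009,-1, 0,0,0,0.035,-0.02,0.009,-1,0,0,0,0,0,0,-1]'
python3 -c "
from h import *
import cv2
np.set_printoptions(precision=4,suppress=True)
delta(521.7,-241.9,150,.095)
c=capture('wrist');cv2.imwrite('pics/w1.png',c['image'][:,:,::-1]);np.savez('w1.npz',mtx=c['mtx'],pose=c['pose'])
for p in [(559.5,-238.3,2.5),(583.9,-236,5),(521.7,-241.9,28)]:print(proj(c,p))
"
```

```text
time: 1.45
tool_pos: [523.7, -239.6, 149.6]
tcp_rot: [-3.139, -0.0, 0.099]
contact_force: [-0.8, 0.5, 0.3]
grip_width: 91.8
finger_force: 0.0
t 1.45 pos [ 523.6765 -239.5531  149.567 ] rot [-3.1394 -0.      0.0994] F [-0.8311  0.5242  0.3387] w 91.82746204694358 0.0
units [-0.0027  0.0027 -0.0005] az 0.002937186771065007
[280.6061 166.2281]
[280.8018 137.7723]
[280.4808 216.0864]
```

View pics/w1.png

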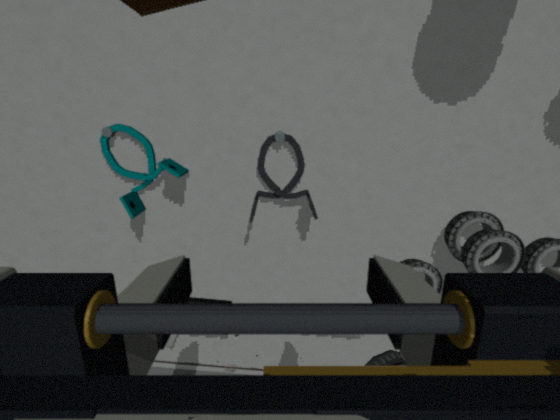

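The wrist view shows the ring barrel at about (280,136), the crossing near (282,193), and the ears spanning columns 251 to 316. I'll enlarge it to refine the yaw.

```bash
python3 -c "
import cv2
t=cv2.imread('pics/w1.png')[122:237,235:335]
t=cv2.convertScaleAbs(t,alpha=1.6)
cv2.imwrite('pics/w1c.png',cv2.resize(t,None,fx=5,fy=5,interpolation=cv2.INTER_CUBIC))"
```

```text
(no output)
```

View pics/w1c.png

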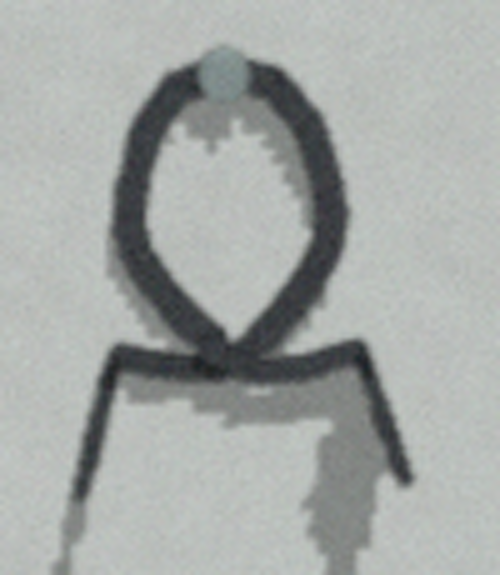

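The enlargement puts the barrel at crop (224,72), the ear far ends at (80,497) and (407,482), and the roots' middle at (239,346). So the ring is turned about 0.047 further, giving a yaw of about 0.147.

```bash
python3 -c "
from h import *
np.set_printoptions(precision=4,suppress=True)
c=dict(np.load('w1.npz'))
P=lambda u,v,z:atz(c,235+u/5,122+v/5,z)
b=P(224,72,6);e=(P(80,497,28)+P(407,482,28))/2;r=P(231,205,4)
d=b-e;y=np.arctan2(d[1],d[0]);print(b,e,r,y, np.linalg.norm(P(80,497,28)-P(407,482,28)))
ex=np.array([np.cos(y),np.sin(y)]);ce=b[:2]-24.5*ex;print('centre',ce,ce-38*ex)
g=ce-38*ex
delta(g[0],g[1],60,y)
"
```

```text
[ 585.0061 -235.0332    6.    ] [ 518.6279 -244.8884   28.    ] [ 562.5657 -238.5048    4.    ] 0.1473930412190108 55.04034745600903
centre [ 560.7717 -238.6313] [ 523.1838 -244.212 ]
t 1.5 pos [ 521.9005 -241.1755  150.0327] rot [-3.1403  0.0013  0.0993] F [-0.4527 -0.4008 -0.3935] w 91.8488280998996 0.0
units [0.0014 0.0041 0.1125] az -0.03207250183348446
```

```bash
python3 -m inch '[0,0,-0.032,0,0,0,-0.56, 0,0,0,0.0015,0.0039,0.03,-0.56, 0,0,0,0,0,0.035,-0.56, 0,0,0,0,0,0.035,-0.56, 0,0,0,0,0,0.035,-0.56, 0,0,0,0,0,0.02,-0.56,0,0,0,0,0,0,-0.56]'
python3 -c "
from h import *
np.set_printoptions(precision=4,suppress=True)
delta(523.2,-244.2,14,.147)
"
```

```text
time: 2.08
tool_pos: [519.2, -245.9, 23.9]
tcp_rot: [-3.137, 0.006, 0.142]
contact_force: [-0.4, 0.2, 0.3]
grip_width: 71.4
finger_force: 0.0
t 2.0833 pos [ 519.231  -245.8575   23.9062] rot [-3.1371  0.0057  0.1422] F [-0.4051  0.2302  0.3035] w 71.35493070718557 0.0
units [ 0.0053 -0.0013  0.0124] az -0.003186973733702451
```

```bash
python3 -m inch '[0,0,0,0,0,0.012,-0.56,0,0,0,0,0,0,-0.56,0,0,0,0,0,0,-0.56]'
python3 -c "
from h import *
np.set_printoptions(precision=4,suppress=True)
delta(523.2,-244.2,14,.147)
"
```

```text
time: 2.33
tool_pos: [522.5, -246.9, 18.6]
tcp_rot: [3.141, -0.001, 0.143]
contact_force: [-0.0, -0.6, 0.9]
grip_width: 71.3
finger_force: 0.0
t 2.3333 pos [ 522.5176 -246.8855   18.5854] rot [ 3.1406 -0.001   0.1429] F [-0.0114 -0.5718  0.9196] w 71.25615649603324 0.0
units [ 0.0013 -0.0032  0.0057] az -0.002724656082769598
```

```bash
python3 -m inch '[0,0,0,0.001,-0.002,0.004,-0.3,0,0,0,0,0,0,0,0,0,0,0,0,0,0.3,0,0,0,0,0,0,0.45,0,0,0,0,0,0,0.55,0,0,0,0,0,0,0.55,0,0,0,0,0,0,0.55]'
python3 -c "
from h import *
np.set_printoptions(precision=4,suppress=True)
delta(523.2,-244.2,14,.147)
"
```

```text
time: 2.92
tool_pos: [523.0, -244.8, 15.0]
tcp_rot: [3.141, -0.0, 0.143]
contact_force: [-1.3, 0.5, 5.1]
grip_width: 29.4
finger_force: 11.4
t 2.9167 pos [ 523.0011 -244.8183   15.0137] rot [ 3.1409 -0.0005  0.1433] F [-1.2545  0.5267  5.0798] w 29.448472758215257 11.44073048606515
units [ 0.0004 -0.0007  0.0013] az -0.0024477504824248673
```

```bash
python3 -m inch '[0,0,0,0,0,0,0.6,0,0,0,0,0,0,0.6,0,0,0,0,0,0,0.6]'
python3 -c "
from h import *
import cv2
np.set_printoptions(precision=4,suppress=True)
delta(523.2,-244.2,14,.147)
c=capture('wrist')['image'][:,:,::-1];s=capture('side')['image'][250:340,250:350,::-1]
f=lambda a,k:cv2.resize(a,None,fx=k,fy=k,interpolation=cv2.INTER_CUBIC)
a=f(c[100:400,130:430],1.33);b=f(s,4);b=b[:360,:400];a=a[:360,:390]
cv2.imwrite('pics/g1.png',np.hstack([a,b]))
"
```

```text
time: 3.17
tool_pos: [522.9, -244.6, 15.0]
tcp_rot: [3.141, -0.0, 0.143]
contact_force: [-1.9, 1.2, 6.1]
grip_width: 19.3
finger_force: 14.6
t 3.1667 pos [ 522.9065 -244.5804   15.0472] rot [ 3.1414 -0.0003  0.1433] F [-1.898   1.1612  6.1276] w 19.325519841852834 14.57800543634221
units [ 0.0004 -0.0004  0.0013] az -0.0024816454362517892
```

View pics/g1.png

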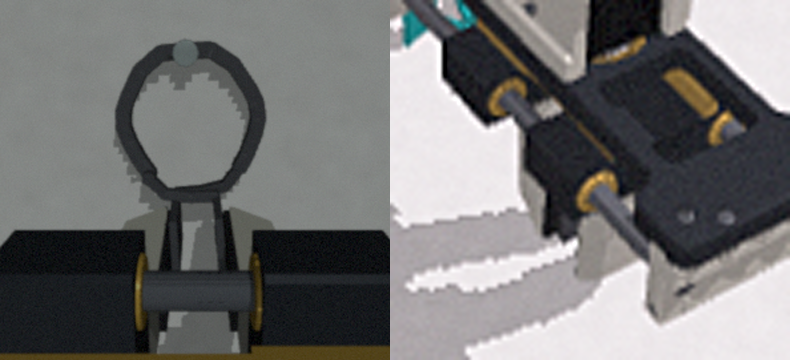

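The ring is spread to a round shape between the ears, centred in the jaws, with the barrel at about (185,52) in the left half. I'll finish the squeeze and lift.

```bash
python3 -m inch '[0,0,0,0,0,0,0.65,0,0,0,0,0,0,0.65,0,0,0,0,0,-0.01,0.65,0,0,0,0,0,-0.03,0.65,0,0,0,0,0,-0.03,0.65,0,0,0,0,0,-0.03,0.65,0,0,0,0,0,-0.015,0.65,0,0,0,0,0,0,0.65,0,0,0,0,0,0,0.65]'
python3 -c "
from h import *
import cv2
np.set_printoptions(precision=4,suppress=True)
delta(559,75,100,.143)
c=capture('wrist');np.savez('w2.npz',mtx=c['mtx'],pose=c['pose'],tp=get_obs()['tool_pos'])
c=c['image'][:,:,::-1];s=capture('side')['image'][190:330,230:370,::-1]
f=lambda a,k:cv2.resize(a,None,fx=k,fy=k,interpolation=cv2.INTER_CUBIC)
a=f(c[115:265,210:360],2.6)
cv2.imwrite('pics/g2.png',np.hstack([a,f(s,390/140)]))
"
```

```text
time: 4.02
tool_pos: [523.0, -244.6, 106.8]
tcp_rot: [3.141, -0.001, 0.143]
contact_force: [-0.0, -0.1, -1.4]
grip_width: 16.5
finger_force: 12.9
t 4.0167 pos [ 522.9677 -244.6168  106.8498] rot [ 3.1409 -0.0008  0.1433] F [-0.0335 -0.138  -1.4282] w 16.45840292458234 12.900301069021225
units [ 0.1016 -0.389   0.0084] az 0.00023031088783537212
```

View pics/g2.png

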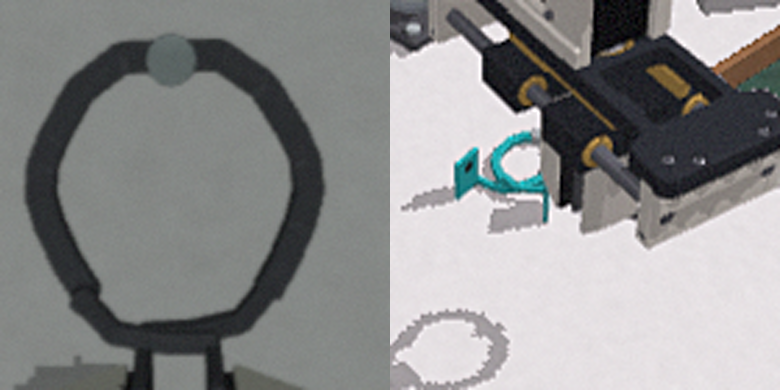

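The ring is lifted, spread round and held level. In the left half the barrel is at (171,60), the ring sides are at 25 and 323 (row 190), and the ears are centred at column 177.

```bash
python3 -c "
from h import *
np.set_printoptions(precision=4,suppress=True)
c=dict(np.load('w2.npz'));tp=c['tp'];z=tp[2]-12.5
P=lambda u,v,z:atz(c,210+u/2.6,115+v/2.6,z)
R=lambda p:np.array([[np.cos(.143),np.sin(.143)],[np.sin(.143),-np.cos(.143)]])@((p-tp)[:2])
for n,p in dict(barrel=P(171,60,z+3),L=P(57,190,z+2.5),Rr=P(293,190,z+2.5),ear=P(177,370,z+2.5),top=P(171,80,z),bot=P(177,322,z+2)).items():print(n,R(p))
"
```

```text
barrel [69.4318 -0.0561]
L [ 45.9378 -21.2284]
Rr [45.9099 22.4631]
ear [9.7461 0.9483]
top [65.6993 -0.088 ]
bot [19.6606  0.9574]
```

Ring centre sits at about (44.9,0.45) from the TCP in tool axes, because the ears pushed it forward about 7 mm as they straightened. Carry it over the spindle.

```bash
python3 -m inch '[0,0,0,0.002,-0.015,0,0.65,0,0,0,0.004,-0.035,0,0.65,0,0,0,0.005,-0.04,0,0.65,0,0,0,0.005,-0.04,0,0.65,0,0,0,0.005,-0.04,0,0.65,0,0,0,0.005,-0.04,0,0.65,0,0,0,0.005,-0.04,0,0.65,0,0,0,0.005,-0.04,0,0.65,0,0,0,0.005,-0.04,0,0.65,0,0,0,0.004,-0.035,0,0.65]'
python3 -m inch '[0,0,0,0.002,-0.02,0,0.65,0,0,0,0.001,-0.004,0,0.65,0,0,0,0,0,0,0.65,0,0,0,0,0,0,0.65]'
python3 -c "
from h import *
np.set_printoptions(precision=4,suppress=True)
delta(514.4,69.4,94,.143)
import cv2
c=capture('wrist');np.savez('w3.npz',mtx=c['mtx'],pose=c['pose'],tp=get_obs()['tool_pos'])
c=c['image'][:,:,::-1];s=capture('side')['image'][100:240,180:320,::-1]
f=lambda a,k:cv2.resize(a,None,fx=k,fy=k,interpolation=cv2.INTER_CUBIC)
a=f(c[115:265,210:360],2.6)
cv2.imwrite('pics/g3.png',np.hstack([a,f(s,390/140)]))
"
```

```text
time: 4.95
tool_pos: [515.3, 52.3, 105.5]
tcp_rot: [-3.141, 0.002, 0.144]
contact_force: [1.6, -0.1, -0.2]
grip_width: 16.3
finger_force: 12.8
time: 5.28
tool_pos: [515.9, 68.8, 105.9]
tcp_rot: [3.141, 0.001, 0.144]
contact_force: [1.0, 0.2, -0.1]
grip_width: 16.6
finger_force: 12.8
t 5.2833 pos [515.9483  68.8042 105.9159] rot [3.1414 0.0012 0.1439] F [ 1.005   0.2056 -0.1198] w 16.636732395687403 12.818321585655212
units [-0.0018 -0.001   0.0149] az 0.0005754156874986557
```

View pics/g3.png

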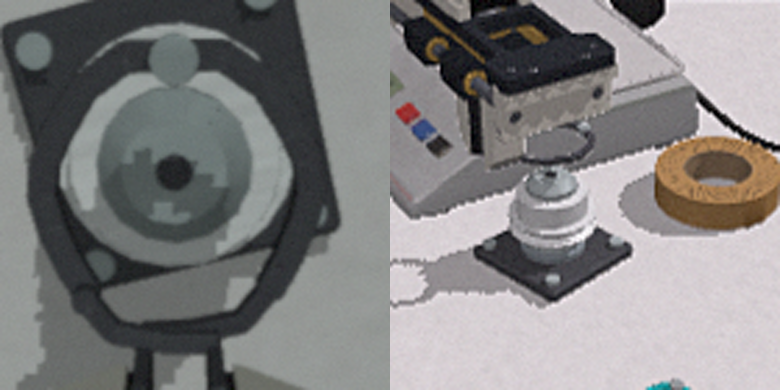

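The wrist view shows the ring above the nose, with the nose hole at (174,172), the barrel at (174,60), the land edges at columns 97 and 252, and the ring sides at 60 and 293. The scale body stands behind, clear of the gripper.

```bash
python3 -c "
from h import *
np.set_printoptions(precision=4,suppress=True)
c=dict(np.load('w3.npz'));tp=c['tp'];z=tp[2]-12.5
U=lambda u,v:(210+u/2.6,115+v/2.6)
a=.144
R=lambda p:np.array([[np.cos(a),np.sin(a)],[np.sin(a),-np.cos(a)]])@((p-tp)[:2])
b=R(atz(c,*U(174,60),z+3));print('barrel',b,'centre',b-[24.5,0])
t=capture('top')
for h in(63,66,70):print('nose',h,R(atz(c,*U(174,172),h)),atz(c,*U(174,172),h))
w=59.6;print('land cam depth',c['mtx'][0,0]*35/w,'cam z',c['pose'][2,3],c['pose'][:3,2],'land top z',c['pose'][2,3]-c['mtx'][0,0]*35/w)
"
```

```text
barrel [68.8785 -0.4559] centre [44.3785 -0.4559]
nose 63 [42.4713 -0.6626] [558.0555  75.0246  63.    ]
nose 66 [43.0551 -0.6484] [558.6353  75.0944  66.    ]
nose 70 [43.8334 -0.6296] [559.4083  75.1875  70.    ]
land cam depth 197.0243441245498 cam z 253.2473195261063 [0.2917 0.0433 0.9555] land top z 56.22297540155651
```

```bash
python3 -m inch '[0,0,0,-0.0018,-0.001,0,0.65,0,0,0,0,0,0.01,0.65,0,0,0,0,0,0.015,0.65,0,0,0,0,0,0.007,0.65,0,0,0,0,0,0,0.65,0,0,0,0,0,0,0.65]'
python3 -c "
from h import *
np.set_printoptions(precision=4,suppress=True)
delta(514.4,69.4,81,.143)
import cv2
c=capture('wrist');np.savez('w4.npz',mtx=c['mtx'],pose=c['pose'],tp=get_obs()['tool_pos'])
c=c['image'][:,:,::-1];s=capture('side')['image'][120:220,195:295,::-1]
f=lambda a,k:cv2.resize(a,None,fx=k,fy=k,interpolation=cv2.INTER_CUBIC)
a=f(c[115:265,210:360],2.6)
cv2.imwrite('pics/g4.png',np.hstack([a,f(s,3.9)]))
"
```

```text
time: 5.93
tool_pos: [514.6, 69.3, 80.5]
tcp_rot: [-3.141, 0.001, 0.143]
contact_force: [-0.3, -0.3, -1.0]
grip_width: 16.2
finger_force: 12.8
t 5.9333 pos [514.6092  69.2886  80.4649] rot [-3.1415  0.0011  0.1429] F [-0.324  -0.3443 -0.9983] w 16.205248943229833 12.81798854470253
units [-0.0002 -0.0002 -0.0007] az -5.5871318033251516e-05
```

View pics/g4.png

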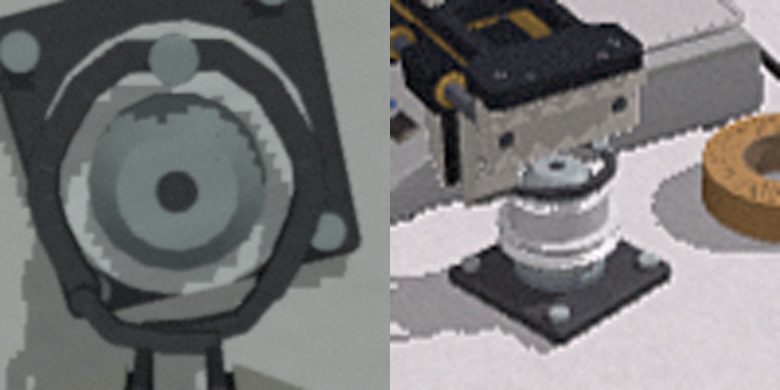

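The nose has just entered the ring plane. The nose hole is at (177,191), the ring inner sides at 62 and 293 (centred), and the barrel at (174,60).

```bash
python3 -c "
from h import *
np.set_printoptions(precision=2,suppress=True)
c=dict(np.load('w4.npz'));tp=c['tp'];z=tp[2]-12.5
U=lambda u,v:(210+u/2.6,115+v/2.6)
a=.143
M=np.array([[np.cos(a),np.sin(a)],[np.sin(a),-np.cos(a)]])
R=lambda p:M@((p-tp)[:2])
b=R(atz(c,*U(174,60),z+3));print('barrel',b,'centre',b-[24.5,0])
for h in(64,66,68):print('nose',h,R(atz(c,*U(177,191),h)))
print('land c',R(atz(c,*U(177,182),60)))
print('topcam axis',M@(np.array([558.9,75.4])-tp[:2]))
"
```

```text
barrel [68.66  0.08] centre [44.16  0.08]
nose 64 [43.69  0.56]
nose 66 [44.12  0.57]
nose 68 [44.55  0.57]
land c [44.61  0.56]
topcam axis [44.37  0.27]
```

Aligned within 0.5 mm. Now descend gently.

```bash
python3 -m inch '[0,0,0,0,0.0003,0.004,0.65,0,0,0,0,0,0.004,0.65,0,0,0,0,0,0.002,0.65,0,0,0,0,0,0,0.65]'; python3 -m inch '[0,0,0,0,0,0.002,0.65,0,0,0,0,0,0.001,0.65,0,0,0,0,0,0,0.65,0,0,0,0,0,0,0.65]'
```

```text
time: 6.37
tool_pos: [514.6, 69.3, 72.5]
tcp_rot: [-3.142, 0.001, 0.143]
contact_force: [-0.3, 0.3, -0.5]
grip_width: 16.1
finger_force: 12.8
time: 6.7
tool_pos: [515.0, 69.3, 70.7]
tcp_rot: [3.141, -0.0, 0.143]
contact_force: [-0.5, 0.3, 1.1]
grip_width: 16.5
finger_force: 13.0
```

```bash
python3 -m inch '[0,0,0,0,0,0.002,0.65,0,0,0,0,0,0.001,0.65,0,0,0,0,0,0,0.65]'; python3 -m inch '[0,0,0,0,0,0.002,0.65,0,0,0,0,0,0.001,0.65,0,0,0,0,0,0,0.65]'; python3 -c "
from h import *
import cv2
c=capture('wrist');np.savez('w5.npz',mtx=c['mtx'],pose=c['pose'],tp=get_obs()['tool_pos'])
c=c['image'][:,:,::-1];s=capture('side')['image'][120:220,195:295,::-1]
f=lambda a,k:cv2.resize(a,None,fx=k,fy=k,interpolation=cv2.INTER_CUBIC)
cv2.imwrite('pics/g5.png',np.hstack([f(c[115:265,210:360],2.6),f(s,3.9)]))"
```

```text
time: 6.95
tool_pos: [515.0, 69.3, 68.1]
tcp_rot: [3.141, -0.0, 0.143]
contact_force: [0.7, 0.1, 2.3]
grip_width: 16.1
finger_force: 12.9
time: 7.2
tool_pos: [515.0, 69.3, 65.6]
tcp_rot: [3.141, -0.0, 0.143]
contact_force: [-0.6, -0.2, 2.9]
grip_width: 16.4
finger_force: 12.9
```

View pics/g5.png

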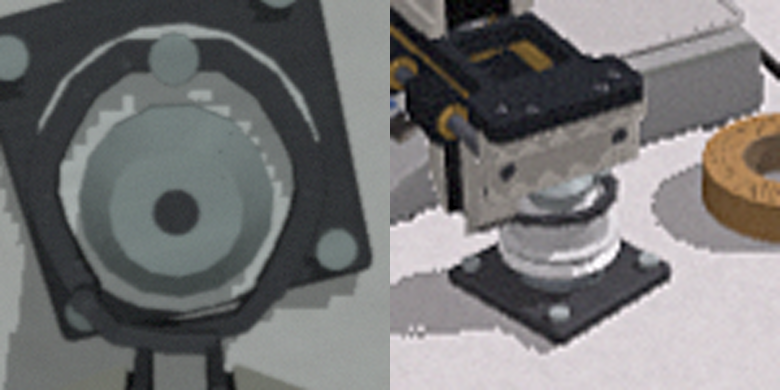

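The ring is around the land, lying flat on the hub with the nose concentric at about (176,212); the force is about 4 N. I'll press a little further, then release.

```bash
python3 -m inch '[0,0,0,0,0,0.0018,0.65,0,0,0,0,0,0,0.65,0,0,0,0,0,0,0.65]'; python3 -m inch '[0,0,0,0,0,0,0.5,0,0,0,0,0,0,0.3,0,0,0,0,0,0,0.1,0,0,0,0,0,0,-0.1,0,0,0,0,0,0,-0.3,0,0,0,0,0,0,-0.5,0,0,0,0,0,0,-0.7,0,0,0,0,0,0,-0.7,0,0,0,0,0,0,-0.7]'; python3 -c "
from h import *
import cv2
c=capture('wrist');
c=c['image'][:,:,::-1];s=capture('side')['image'][120:220,195:295,::-1]
f=lambda a,k:cv2.resize(a,None,fx=k,fy=k,interpolation=cv2.INTER_CUBIC)
cv2.imwrite('pics/g6.png',np.hstack([f(c[115:265,210:360],2.6),f(s,3.9)]))"
```

```text
time: 7.55
tool_pos: [515.0, 69.2, 64.2]
tcp_rot: [3.141, -0.0, 0.143]
contact_force: [-0.4, 0.5, 3.0]
grip_width: 16.1
finger_force: 12.9
time: 8.3
tool_pos: [513.8, 69.2, 63.7]
tcp_rot: [-3.141, 0.003, 0.143]
contact_force: [0.1, 0.5, -0.4]
grip_width: 71.5
finger_force: 0.0
```

The picture budget is spent, so I check the seating numerically: seen from above, the dark ring should meet the land's edge directly, with no bright hub gap.

```bash
python3 -c "
import cv2,numpy as np
for n,rows in(('g5',(190,212)),('g6',(190,212,225))):
    g=cv2.cvtColor(cv2.imread(f'pics/{n}.png'),6)[:,:390]
    for r in rows:print(n,r,*g[r,0:390:8])
    print('col',*g[0:390:8,176])
"
```

```text
g5 190 149 117 58 47 52 49 56 47 168 168 122 96 99 102 108 123 123 121 123 122 120 93 79 101 121 122 123 121 123 119 110 109 111 109 121 155 121 39 57 54 51 50 49 50 50 137 156 158 158
g5 212 157 134 111 52 45 55 59 53 82 172 113 87 91 95 122 123 125 123 121 94 52 52 54 54 49 98 121 122 121 125 121 98 102 99 130 163 73 48 48 47 47 52 54 50 51 53 160 158 157
col 52 50 54 110 134 122 116 111 112 114 113 112 118 103 123 126 122 122 120 124 124 122 120 122 61 56 52 55 54 57 126 124 123 122 115 71 70 91 121 54 40 43 58 54 65 114 114 113 111
g6 190 145 106 59 49 65 159 152 157 153 48 83 90 91 91 106 113 116 112 114 113 92 51 49 51 87 113 115 113 111 113 109 103 101 102 102 49 62 156 154 149 114 45 49 50 47 58 147 150 148
g6 212 147 149 105 48 34 123 107 159 149 49 65 84 81 84 112 114 114 116 115 93 48 48 47 49 46 85 115 115 116 115 115 97 91 91 84 49 48 149 145 150 47 47 45 48 46 45 129 148 147
g6 225 144 148 138 94 33 37 111 135 151 53 46 79 79 78 98 116 117 117 112 115 86 47 52 51 77 117 115 118 118 120 115 87 87 87 75 46 91 148 146 76 47 53 71 67 49 48 73 149 146
col 50 47 66 150 152 144 116 109 106 105 107 107 92 115 115 116 117 114 112 115 116 115 115 91 50 52 50 52 54 89 119 116 116 110 93 67 63 106 114 53 46 40 46 49 59 106 103 103 105
```

Dark ring directly borders the land on both sides, so it has contracted beneath it. Retreat.

```bash
python3 -m inch '[0,0,0,0,0,-0.005,-0.8,0,0,0,0,0,-0.01,-0.8,0,0,0,0,0,-0.03,-0.8,0,0,0,0,0,-0.04,-0.8,0,0,0,0,0,-0.04,-0.8,0,0,0,-0.04,0,0,-0.8,0,0,0,-0.04,0,0,-0.8,0,0,0,0,0,0,-0.8,0,0,0,0,0,0,-0.8]'; python3 -c "
from h import *
import cv2
np.set_printoptions(precision=1,suppress=True)
s=capture('wrist');im=cv2.cvtColor(s['image'],7)
# radial profile about axis along +-y at face height (pressed ~50, ring top ~55)
for h in (55,):
  for ang in (0.15,0.9,1.57,2.4,-.6,-1.57,-2.4):
    print(ang,[int(im[int(q[1]),int(q[0])]) if 0<=q[0]<560 and 0<=q[1]<420 else -1 for q in (proj(s,(558.9+r*np.cos(ang),75.4+r*np.sin(ang),h)) for r in range(10,33,1))])
"
```

```text
time: 9.15
tool_pos: [450.3, 60.1, 165.2]
tcp_rot: [3.141, -0.0, 0.143]
contact_force: [0.5, 0.7, -0.2]
grip_width: 82.1
finger_force: 0.0
0.15 [105, 107, 108, 106, 101, 105, 104, 102, 104, 97, 97, 96, 98, 97, 100, 103, 103, 66, 40, 44, 115, 132, 132]
0.9 [106, 107, 103, 96, 94, 94, 94, 86, 63, 45, 46, 96, 138, 145, 144, 110, 45, 46, 47, 45, 46, 45, 51]
1.57 [105, 101, 81, 79, 80, 79, 78, 69, 49, 62, 133, 138, 140, 141, 139, 138, 132, 58, 48, 44, 45, 44, 47]
2.4 [95, 65, 60, 63, 61, 61, 63, 50, 30, 32, 27, 55, 92, 102, 96, 101, 100, 97, 80, 36, 29, 31, 26]
-0.6 [106, 104, 107, 103, 101, 103, 101, 103, 91, 54, 46, 45, 51, 127, 140, 140, 126, 65, 44, 32, 27, 33, 31]
-1.57 [106, 111, 101, 86, 76, 82, 82, 80, 76, 53, 50, 65, 117, 137, 131, 137, 140, 142, 137, 56, 42, 41, 43]
-2.4 [94, 70, 59, 62, 63, 59, 59, 70, 72, 35, 26, 37, 44, 42, 58, 92, 99, 97, 100, 93, 69, 32, 47]
```

The ring shows dark all round, just outside the land at a radius of about 18 to 21 mm, with the nose and land uncovered. It stays put with the gripper away.

```bash
python3 -c "
from plant import close_job
print(close_job())"
```

```text
the job is handed in; nothing more can be done
None
```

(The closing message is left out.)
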